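Draw a microscope pillar slantwise out of its foam packing

ROBOT

A 6-joint arm with a two-finger parallel gripper is mounted at the origin on the work surface. World frame = base frame: x ahead of the robot, y to its left, z up, the work surface at z = 0. Lengths are in mm, angles in rad, forces in N, time in s.
With the tool pointing down it reaches from about 275 to 875 mm from the base axis. Payload 12.5 kg.
Tool frame: the origin (TCP) lies midway between the tips of the shut fingers; the grasp point (between the pads) lies 19 mm behind it (ctrl.grasp_offset is the z of the grasp point in the tool frame, in mm); z points along the fingers, y is the direction in which the jaws open and shut (so a half turn about z gives the same grasp; the last joint's range is limited). The gripper opens to 85 mm and grips with 20 to 120 N. Pads are 22 mm wide; open, the fingers measure 114 mm over their backs; the gripper's body (76 mm by 85 mm) begins 54 mm behind the grasp point. The pads swing forward as they close: fully open they stand 13 mm farther back than shut.
Start: joints at [1.263, 0.351, 1.652, -0, 1.139, -0.085], TCP at [121.497, 536.398, 231.29] pointing down, gripper open.
Joint ranges: [-2.75, 2.75], [-0.79, 2.1], [0.01, 2.65], [-1.57, 4.71], [0.07, 3.14], [-2.87, 2.87]. Speed limits (rad/s): [2.22, 2.22, 2.79, 3.14, 3.14, 3.14].

INTERFACE

Orientations are given as a rotation vector (axis times angle).
In Python, from workcell import status, vision, ctrl gives the robot as it stands. The module is installed in compiled form; this text tells all that it offers.
- The arm moves only by the tool step_arm, never from a script. Its argument "steps" is a list of rows, each a list of 4 numbers: the shift along the world's x, y, z in mm, then the turn about the world's z in degrees. A call has 1 to 12 rows; each row is the pose to reach, as a shift and turn from the pose commanded when the call began; what a row does not reach only later rows make up. A row lasts 1/8 s, in which the tool goes at most 62.5 mm and 10.7 degrees, less where a joint would pass 70% of its speed; a pose out of reach is approached as far as the arm can. A call with a gripper value outside its range is refused whole. "jaw" is the closure, from 0 (fully open) to 1 (shut), set as the call begins (left out, the last holds). The fingers move at their own pace and stop on an object; "grip_force" is the grip in N (left out, the last holds). Time passes only in rows, so rows that repeat a pose let the fingers close. It gives the time, the measured TCP pose, the force and the opening at its end, in the units of the state.
- status.sense(): the state, without advancing time (a new reading comes with each control period).
- vision.snapshot(name): name is "scene" or "side" or "wrist"; returns a dict with "pixels" (384x512x3 uint8, blue, green, red), "fx", "fy", "cx", "cy" (pixels), "origin" and "orientation" of the camera in the world; the wrist camera has in their place "mount" (4x4, takes a point from camera to tool coordinates, whose origin is the TCP and whose axes are the flange's). Camera axes: x right, y down, z forward; pixel columns grow to the right and rows downward; lengths in mm; the calibration is good to about 2 mm. A picture is of the moment at which its call begins: read the wrist's pose just before it. There is no depth.
- ctrl.job_done(): hands the job in, once; it reports no verdict.
The state is a dict: "time": time; "joints": joint angles; "qd": joint speeds; "joint_efforts": joint torques, N m; "ee_pos": TCP position; "tool_rot": TCP orientation; "ft_force": force on the tool from outside, world axes, zero at the start; "moment": the same for the moment, N m; "opening": finger opening in mm.
Only numpy, scipy, OpenCV 4.12 (cv2) and the standard library are available. Lean on these libraries where they do the work, as an engineer would, in place of code of your own. Each camera call takes 0.05 s, during which the arm holds its last target. There are 200 camera calls.

TASK

The chromed stand pillar lies in the white foam packing box, under the gap that was left when the middle foam pad was lifted out, and it is longer than that gap. Grip the pillar, tilt it and draw it out one end first, slanting up through the gap between the two remaining pads, without shifting the pads or upsetting the eyepieces and vials standing in them. Finish while still holding it in the gripper, the whole pillar still and well clear above the pads and everything standing on them, touching nothing else.

Things in the scene. Friction and masses are not known exactly. Their poses are not given: they have to be found in the camera images.
- foam_box: White foam box fixed on the cartons, open on top: 230 x 514 x 130 mm (x, y, z), walls and floor 25 mm. Origin: centre of its underside, on the work surface; y is its long axis, z up. Two cross ribs 20 mm thick at y = +-105 mm, top at z = 84.5 mm, each with a 33 mm wide notch at x = 0, bottom at z = 72.5 mm, hold the pillar. Elsewhere within 60 mm of its middle line it is empty to the floor.
- pillar: Chromed steel pillar, a tube 25 mm thick, 320 mm long in all, with a 20 mm long, 16 mm thick threaded stub at its +y end, black plug at -y; 0.18 to 0.30 kg, balanced within 12 mm of its middle. Origin: on its axis at mid-length; y is its long axis, about parallel to the box's y. It lies loose in the rib notches, its axis 85 mm above the work surface, both ends under the pads.
- pillar_stub_end (a point): Centre of the stub end face of the pillar (pillar y = +160 mm).
- pillar_plug_end (a point): Centre of the plug end face of the pillar (pillar y = -160 mm).
- pad_a: White foam pad lying loose across the box rim at the box's +y end: 230 x 145 x 25 mm (x, y, z), x across the box; underside 130 mm, top 155 mm above the work surface. Origin: centre of its underside; its edge at the gap is 72.5 mm from there towards the other pad. Light (0.1 kg), easily shifted. The gap between the pads is 220 to 252 mm long.
- eyepiece_a: Black microscope eyepiece, 32 mm thick, 46 mm tall, standing loose in a round pocket of pad_a (55 mm to the pad's -x side), its top 28 mm above the pad's top. Origin: centre of its foot, z up.
- vial_a: Clear objective vial with black cap, 33 mm thick, 45 mm tall, standing loose in a round pocket of pad_a (55 mm to the pad's +x side), its top 27 mm above the pad's top. Origin: centre of its foot, z up.
- pad_b: White foam pad lying loose across the box rim at the box's -y end: 230 x 145 x 25 mm (x, y, z), x across the box; underside 130 mm, top 155 mm above the work surface. Origin: centre of its underside; its edge at the gap is 72.5 mm from there towards the other pad. Light (0.1 kg), easily shifted. The gap between the pads is 220 to 252 mm long.
- eyepiece_b: Black microscope eyepiece, 32 mm thick, 46 mm tall, standing loose in a round pocket of pad_b (55 mm to the pad's -x side), its top 28 mm above the pad's top. Origin: centre of its foot, z up.
- vial_b: Clear objective vial with black cap, 33 mm thick, 45 mm tall, standing loose in a round pocket of pad_b (55 mm to the pad's +x side), its top 27 mm above the pad's top. Origin: centre of its foot, z up.
Mind the look-alikes: they are no part of the job. What is shaped like the eyepiece_b but orange or red is not meant.

How it is judged (in metres and radians):
On the way:
1. one end of the pillar is out above the pads while the other end is still down inside the box, below the pads (((height (world z) of pillar_stub_end above 0.165 m and height (world z) of pillar_plug_end below 0.125 m) or (height (world z) of pillar_plug_end above 0.165 m and height (world z) of pillar_stub_end below 0.125 m))), for 0.1 s.
At the end, for the whole second after the job is handed in: Only the fingers hold the pillar, at rest (under 30 mm/s, 0.2 rad/s), both ends more than 205 mm above the work surface (50 mm above the pads' tops). Pads lie flat within 12 mm, eyepieces and vials stand upright within 20 mm, of where they were (height (world z) of each of pillar_stub_end, pillar_plug_end above 0.205 m and contact force between pillar and the fingers above 2 N and contact force between pillar and foam_box below 0.2 N and contact force between pillar and pad_a below 0.2 N and contact force between pillar and pad_b below 0.2 N and contact force between pillar and eyepiece_a below 0.2 N and contact force between pillar and eyepiece_b below 0.2 N and contact force between pillar and vial_a below 0.2 N and contact force between pillar and vial_b below 0.2 N and linear speed of pillar below 0.03 m/s and angular speed of pillar below 0.2 rad/s and distance of each of pad_a, pad_b from where it was at the start of the episode below 0.012 m and angle between each of pad_a, pad_b's own z axis and vertical below 0.08 rad and distance of each of eyepiece_a, eyepiece_b, vial_a, vial_b from where it was at the start of the episode below 0.02 m and angle between each of eyepiece_a, eyepiece_b, vial_a, vial_b's own z axis and vertical below 0.3 rad); the arm keeps its last pose, push and grip.
It fails at once if a foam pad is shifted by more than 12 mm or tipped up (distance of any of pad_a, pad_b from where it was at the start of the episode above 0.012 m or angle between any of pad_a, pad_b's own z axis and vertical above 0.12 rad).
It fails at once if an eyepiece or vial is knocked over or out of its pocket (distance of any of eyepiece_a, eyepiece_b, vial_a, vial_b from where it was at the start of the episode above 0.02 m or angle between any of eyepiece_a, eyepiece_b, vial_a, vial_b's own z axis and vertical above 0.5 rad).
It also fails if it takes over 40 s, if anything falls off the work surface, if the arm or the gripper's body presses on something with over 40 N, if the wrist force passes 120 N, or if a joint passes its speed limit or range.

## Working session

There is one attempt and no reset: what is moved stays moved. The work goes in short steps, Python scripts to look and compute and a tool call to move; the robot and the scene stay as the last step left them, time stands still between calls to the robot, and variables do not carry over. Pictures are saved under pics/ and viewed, about 8 in all and at most 12, crops included, and the job is handed in when it is done.

Besides the shell and the picture viewer there is one more tool, called after ">>>" as name(argument=value, ...), one argument or row to a line, values as JSON. step_arm: Moves the arm, as the interface text tells. Its arguments: {"type":"object","properties":{"steps":{"type":"array","items":{"type":"array","items":{"type":"number"}}},"jaw":{"type":"number"},"grip_force":{"type":"number"}},"required":["steps"]}

```bash
mkdir -p pics; cat > h.py <<'E'
import numpy as np, cv2
from scipy.spatial.transform import Rotation as R
from workcell import status, vision, ctrl
def snap(n):
    s=status.sense(); d=vision.snapshot(n)
    if 'mount' in d:
        T=np.eye(4); T[:3,:3]=R.from_rotvec(s['tool_rot']).as_matrix(); T[:3,3]=s['ee_pos']
        M=T@np.array(d['mount']); d['o']=M[:3,3]; d['R']=M[:3,:3]
    else:
        d['o']=np.array(d['origin'],float); q=np.array(d['orientation'],float)
        d['R']=q if q.shape==(3,3) else R.from_rotvec(q).as_matrix()
    return d
def ray(d,u,v): return d['R']@np.array([(u-d['cx'])/d['fx'],(v-d['cy'])/d['fy'],1.])
def onz(d,u,v,z):
    r=ray(d,u,v); return d['o']+r*(z-d['o'][2])/r[2]
def proj(d,p):
    c=d['R'].T@(np.array(p,float)-d['o']); return np.array([d['fx']*c[0]/c[2]+d['cx'],d['fy']*c[1]/c[2]+d['cy']])
E
python3 - <<'E'
from h import *
import pickle
s=status.sense(); print(s['ee_pos'],s['tool_rot'],s['opening'],s['time'],ctrl.grasp_offset)
D={n:snap(n) for n in('scene','side','wrist')}
pickle.dump(D,open('d0.pkl','wb'))
for n,d in D.items(): cv2.imwrite(f'pics/{n}0.png',d['pixels']); print(n,d['o'].round(),d['R'].round(2).tolist(),d['fx'], d.get('orientation'))
E
```

```text
[121.42095263 536.10976268 230.75314904] [-3.49255925e-01 -3.12190175e+00  1.70796401e-03] 85.37681809909624 0.0 -18.700000000000003
scene [1250.  343.  858.] [[-0.44, 0.63, -0.64], [0.9, 0.3, -0.33], [-0.02, -0.72, -0.7]] 445.09350079516173 [-1.36732638 -2.18436603  0.94233749]
side [ 298. -743.  729.] [[0.95, -0.21, 0.24], [-0.32, -0.57, 0.75], [-0.02, -0.79, -0.61]] 403.10333322694527 [-2.20216286  0.36983129 -0.15693242]
wrist [ 45. 554. 373.] [[0.22, 0.93, 0.29], [0.98, -0.21, -0.07], [-0.0, 0.3, -0.95]] 329.6497723561251 None
```

View pics/scene0.png

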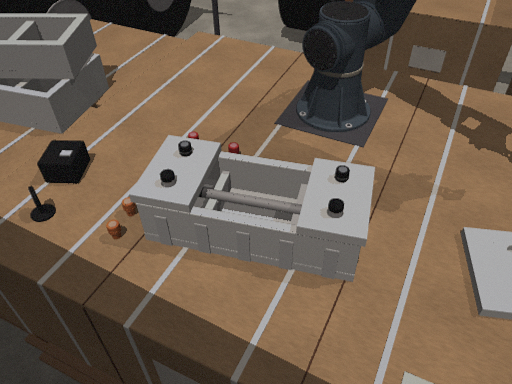

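View pics/wrist0.png

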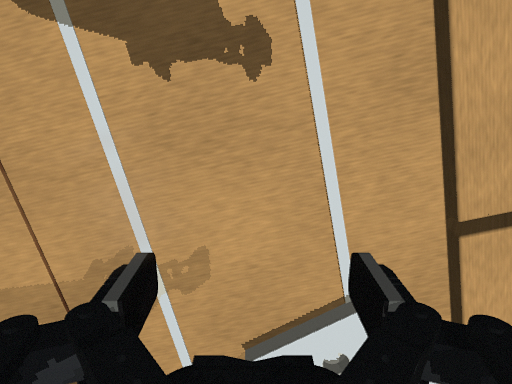

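View pics/side0.png

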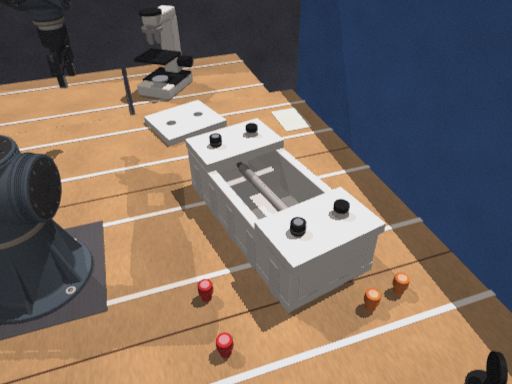

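```bash
python3 - <<'E'
from h import *
import pickle
D=pickle.load(open('d0.pkl','rb'))
for n,P in (('scene',[(180,138),(222,153),(190,213),(145,200),(307,162),(375,180),(366,238),(300,223)]),('side',[(188,143),(250,123),(283,150),(202,162),(256,237),(345,193),(380,228),(285,272)])):
    for p in P: print(n,p,onz(D[n],*p,155).round())
for n,P in (('scene',[(205,192),(300,206)]),('side',[(240,166),(283,210)])):
    for p in P: print(n,'pillar',p,onz(D[n],*p,90).round())
print(D['wrist']['mount'])
E
```

```text
scene (180, 138) [ 513. -252.  155.]
scene (222, 153) [ 521. -123.  155.]
scene (190, 213) [728. -86. 155.]
scene (145, 200) [ 738. -199.  155.]
scene (307, 162) [463.  81. 155.]
scene (375, 180) [457. 246. 155.]
scene (366, 238) [634. 276. 155.]
scene (300, 223) [654. 140. 155.]
side (188, 143) [413. 208. 155.]
side (250, 123) [606. 255. 155.]
side (283, 150) [642.  86. 155.]
side (202, 162) [429. 104. 155.]
side (256, 237) [ 472. -195.  155.]
side (345, 193) [ 707. -130.  155.]
side (380, 228) [ 719. -255.  155.]
side (285, 272) [ 494. -297.  155.]
scene pillar (205, 192) [ 604. -130.   90.]
scene pillar (300, 206) [548. 101.  90.]
side pillar (240, 166) [539. 145.  90.]
side pillar (283, 210) [583. -68.  90.]
[[ 6.00947673e-04 -9.54346716e-01 -2.98700493e-01  7.81141090e+01]
 [ 9.99999817e-01  5.53531244e-04  2.43343549e-04  2.04754969e-01]
 [-6.68940611e-05 -2.98700585e-01  9.54346874e-01 -1.41864637e+02]
 [ 0.00000000e+00  0.00000000e+00  0.00000000e+00  1.00000000e+00]]
```

>>> step_arm(
  steps=[
    [20,-20,40,0],
    [60,-70,70,-6],
    [100,-120,70,-12],
    [140,-170,70,-20],
    [180,-215,70,-27],
    [220,-260,70,-34],
    [265,-305,70,-42],
    [310,-350,70,-49],
    [350,-395,70,-56],
    [385,-440,70,-64],
    [420,-480,70,-64],
    [450,-515,70,-64],
  ],
  jaw=0,
)

```text
time: 1.65
ee_pos: [572.5, 19.5, 301.0]
tool_rot: [-1.952, -2.461, 0.0]
ft_force: [0.8, 1.5, 0.0]
opening: 85.7
```

>>> step_arm(
  steps=[
    [0,0,0,0],
    [0,0,0,0],
    [0,0,0,0],
  ],
)

```text
time: 2.02
ee_pos: [571.0, 22.3, 301.5]
tool_rot: [-1.949, -2.464, -0.0]
ft_force: [0.2, -0.4, -0.2]
opening: 85.7
```

```bash
python3 - <<'E'
from h import *
import pickle
s=status.sense(); print(s['ee_pos'],s['tool_rot'],s['joints'],s['time'])
d=snap('wrist'); pickle.dump(d,open('w1.pkl','wb')); cv2.imwrite('pics/w1.png',cv2.resize(d['pixels'],(800,600)))
E
```

```text
[570.96021707  22.3149498  301.45710108] [-1.94918168e+00 -2.46368261e+00 -1.48619909e-04] [-4.24664999e-02  3.29071190e-01  1.50563920e+00  1.33837872e-04
  1.30689935e+00 -2.74635660e-01] 2.025
```

View pics/w1.png

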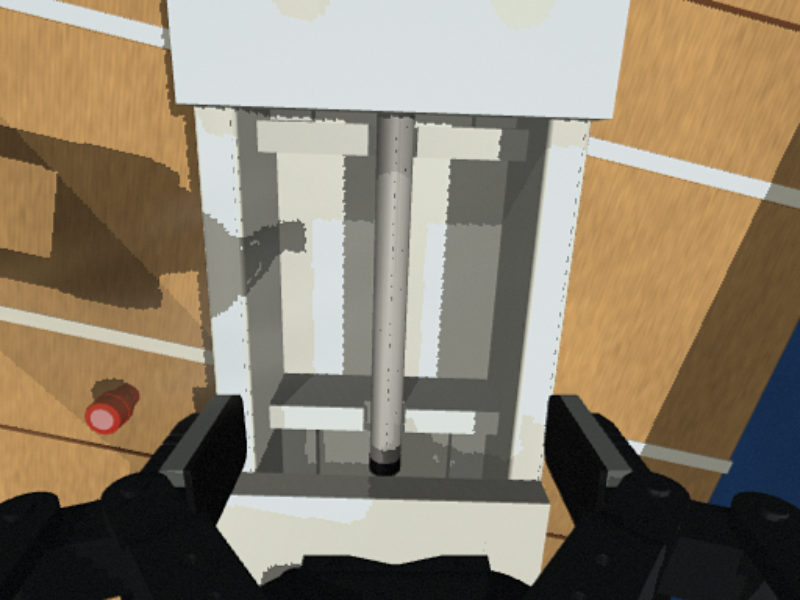

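```bash
python3 - <<'E'
from h import *
import pickle
d=pickle.load(open('w1.pkl','rb')); k=.64
print('cam',d['o'])
P=lambda u,v,z:onz(d,u*k,v*k,z)
g=cv2.cvtColor(d['pixels'],cv2.COLOR_BGR2GRAY).astype(int)
for v in (90,120,150,180,210,240,270,285): print(v,g[v,225:280].tolist())
for nm,u,v,z in (('A L',178,103,155),('A R',611,118,155),('B L',217,500,155),('B R',548,503,155),('Bbot L',235,475,130),('Bbot R',545,482,130),('plug',385,463,85),('rimL out',197,108,130),('rimR out',588,122,130)): print(nm,P(u,v,z).round(1))
def tub(u1,u2,v):  # axis at z85: mean of edges
    return P((u1+u2)/2,v,85)
a=tub(376,413,125);b=tub(372,400,455);print(a,b, 'ang from y',np.degrees(np.arctan2(-(a-b)[0],(a-b)[1])))
E
```

```text
cam [551.73725     97.20301763 443.33152618]
90 [203, 204, 203, 204, 204, 205, 204, 206, 207, 210, 167, 105, 95, 98, 99, 101, 68, 75, 87, 94, 101, 111, 117, 127, 135, 146, 152, 158, 165, 160, 151, 149, 151, 143, 145, 139, 133, 130, 124, 99, 96, 85, 175, 209, 210, 209, 209, 208, 209, 208, 207, 210, 207, 209, 209]
120 [103, 103, 103, 104, 104, 104, 103, 103, 104, 103, 103, 101, 102, 104, 104, 84, 91, 102, 113, 122, 132, 141, 153, 161, 171, 181, 191, 188, 185, 171, 172, 171, 164, 162, 154, 146, 138, 120, 142, 213, 218, 217, 216, 217, 215, 217, 217, 217, 216, 216, 216, 217, 217, 217, 217]
150 [138, 137, 138, 138, 137, 136, 136, 138, 137, 138, 136, 136, 137, 138, 125, 95, 101, 117, 125, 135, 145, 156, 164, 173, 183, 195, 129, 174, 174, 170, 170, 164, 161, 153, 143, 134, 108, 174, 213, 217, 216, 216, 215, 217, 216, 216, 215, 214, 222, 222, 222, 222, 221, 222, 222]
180 [135, 134, 134, 134, 133, 136, 135, 133, 135, 134, 135, 134, 135, 139, 90, 96, 117, 128, 136, 150, 160, 168, 174, 184, 188, 187, 182, 174, 172, 170, 165, 162, 151, 144, 135, 96, 207, 214, 213, 212, 213, 212, 212, 212, 214, 21
[... 792 characters left out ...]
9, 196, 220, 223, 222, 222, 222, 222, 221, 222, 222, 222, 223, 222, 222, 222, 222]
285 [134, 134, 133, 134, 133, 132, 133, 132, 132, 133, 134, 120, 85, 88, 120, 140, 152, 165, 177, 173, 179, 156, 151, 165, 146, 142, 139, 139, 129, 121, 61, 64, 97, 98, 100, 99, 99, 99, 98, 98, 98, 99, 100, 97, 97, 99, 97, 99, 98, 99, 98, 97, 99, 99, 99]
A L [437.   89.5 155. ]
A R [660.1 134.7 155. ]
B L [ 489.1 -152.5  155. ]
B R [ 704.6 -103.8  155. ]
Bbot L [ 493.4 -150.   130. ]
Bbot R [ 710.1 -104.7  130. ]
plug [ 601.3 -146.3   85. ]
rimL out [437.9  88.6 130. ]
rimR out [657.4 132.9 130. ]
[549.23993203 106.87088884  85.        ] [ 600.4191441  -138.83378373   85.        ] ang from y 11.766219093079254
```

>>> step_arm(
  steps=[
    [8,-47,0,-1.5],
    [15,-94,-20,-1.5],
    [15,-94,-60,-1.5],
    [15,-94,-100,-1.5],
    [15,-94,-140,-1.5],
    [15,-94,-170,-1.5],
    [15,-94,-195,-1.5],
    [15,-94,-215,-1.5],
    [15,-94,-230,-1.5],
    [15,-94,-237,-1.5],
    [15,-94,-237,-1.5],
  ],
  jaw=0,
)

```text
time: 3.45
ee_pos: [586.5, -72.4, 64.3]
tool_rot: [-1.982, -2.437, 0.0]
ft_force: [0.8, 1.3, 0.5]
opening: 85.5
```

>>> step_arm(
  steps=[
    [0,0,0,0],
    [0,0,0,0],
    [0,0,0,0],
    [0,0,0,0],
    [0,0,0,0],
    [0,0,0,0],
  ],
  jaw=1,
  grip_force=50,
)

```text
time: 4.2
ee_pos: [586.6, -72.6, 64.7]
tool_rot: [1.983, 2.437, 0.0]
ft_force: [-2.3, 0.3, 5.4]
opening: 23.6
```

```bash
python3 - <<'E'
from h import *
import pickle
s=status.sense(); print(s['ee_pos'],s['tool_rot'],s['ft_force'],s['moment'],s['opening'],s['time'])
d=snap('wrist'); pickle.dump(d,open('w2.pkl','wb')); e=snap('scene')
cv2.imwrite('pics/w2.png',np.hstack([cv2.resize(d['pixels'],(400,300)),cv2.resize(e['pixels'][110:290,120:400],(400,300))]))
E
```

```text
[586.61429956 -72.64281454  64.66264655] [1.98276223e+00 2.43651596e+00 3.33792197e-04] [-2.30543878  0.30089268  5.44003645] [-0.04973224  0.29973044 -0.14399246] 23.583253365541303 4.2
```

View pics/w2.png

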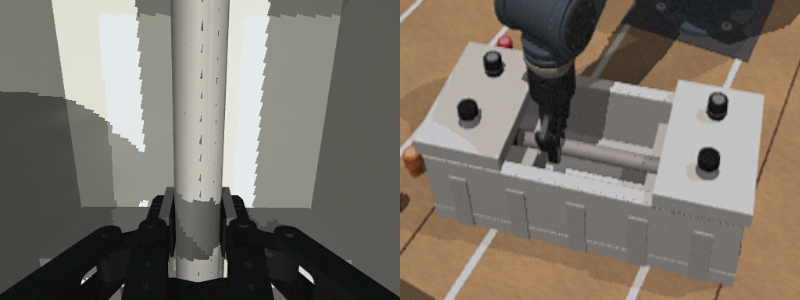

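Gripper holds the pillar near pad B (plug side), pads untouched. Slide it about 40 mm towards pad A so that the plug end comes into the gap.

>>> step_arm(
  steps=[
    [-2,10,0,0],
    [-4,20,0,0],
    [-6,30,0,0],
    [-8,39,0,0],
    [-8,39,0,0],
    [-8,39,0,0],
  ],
)

```text
time: 5.05
ee_pos: [578.5, -32.0, 64.6]
tool_rot: [-1.982, -2.437, -0.002]
ft_force: [0.0, 5.8, 7.5]
opening: 23.8
```

>>> step_arm(
  steps=[
    [0,0,0,0],
    [0,0,0,0],
    [0,0,0,0],
    [0,0,0,0],
    [2,-10,0,0],
    [4,-20,0,0],
    [6,-30,0,0],
    [8,-40,0,0],
    [8,-40,0,0],
  ],
  jaw=0,
)

```text
time: 6.18
ee_pos: [586.6, -74.5, 64.3]
tool_rot: [1.984, 2.436, 0.0]
ft_force: [0.6, 0.5, -0.1]
opening: 85.2
```

>>> step_arm(
  steps=[
    [0,0,0,0],
    [0,0,0,0],
    [0,0,0,0],
    [0,0,0,0],
    [0,0,0,0],
  ],
  jaw=1,
  grip_force=20,
)

```text
time: 6.8
ee_pos: [586.5, -73.4, 64.4]
tool_rot: [-1.983, -2.437, -0.0]
ft_force: [0.0, 1.3, 1.6]
opening: 24.4
```

```bash
python3 - <<'E'
from h import *
import pickle
s=status.sense(); print(s['ee_pos'],s['ft_force'],s['moment'],s['opening'],s['time'])
d=snap('side'); e=snap('scene')
cv2.imwrite('pics/w3.png',np.hstack([cv2.resize(d['pixels'][110:310,160:400],(400,333)),cv2.resize(e['pixels'][120:280,130:322],(400,333))]))
E
```

```text
[586.52624596 -73.41679934  64.36612019] [0.02135543 1.28243556 1.63879881] [ 0.2072959   0.051232   -0.07219971] 24.426153152489047 6.8
```

View pics/w3.png

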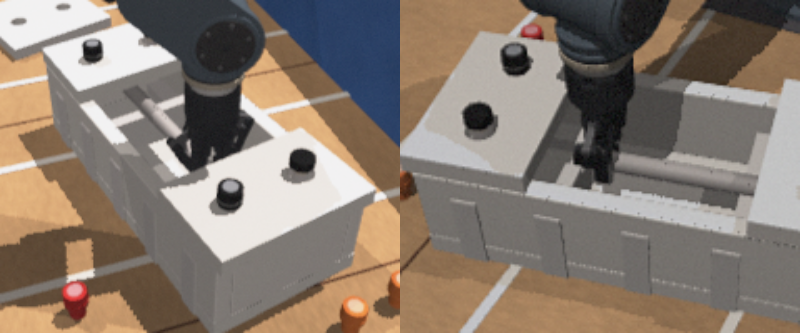

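>>> step_arm(
  steps=[
    [0,0,5,0],
    [0,0,10,0],
    [0,1,15,0],
    [0,1,20,0],
    [0,1,20,0],
  ],
)

```text
time: 7.52
ee_pos: [586.7, -72.6, 84.8]
tool_rot: [1.982, 2.436, 0.0]
ft_force: [-0.4, -0.5, -1.8]
opening: 24.3
```

```bash
python3 - <<'E'
from h import *
import pickle
s=status.sense(); print(s['ee_pos'],s['ft_force'],s['moment'],s['opening'],s['time'])
d=snap('wrist'); e=snap('scene')
cv2.imwrite('pics/w4.png',np.hstack([cv2.resize(d['pixels'],(400,333)),cv2.resize(e['pixels'][120:280,180:372],(400,333))]))
E
```

```text
[586.71919919 -72.63711523  84.76403234] [-0.44056112 -0.46517096 -1.8262043 ] [-0.23533966 -0.05649998  0.00559188] 24.337822642043005 7.525
```

View pics/w4.png

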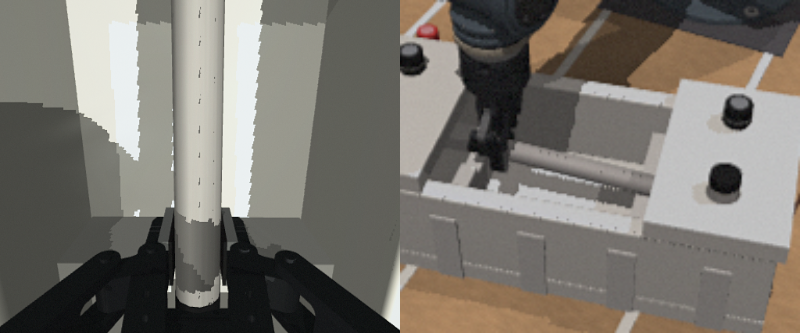

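```bash
cat >> h.py <<'E'
def tilt(d):
    """pillar top axis depth from its apparent width in the wrist view -> axis points in world"""
    g=cv2.GaussianBlur(cv2.cvtColor(d['pixels'],cv2.COLOR_BGR2GRAY),(3,3),0).astype(int); P=[]
    for v in range(6,236,10):
        r=g[v]; gr=np.abs(np.diff(r)); l=200+np.argmax(gr[200:240]); q=270+np.argmax(gr[270:310])
        P.append((v,l,q))
    return P
E
python3 - <<'E'
from h import *
import pickle
d2=pickle.load(open('w2.pkl','rb')); d=snap('wrist'); pickle.dump(d,open('w4.pkl','wb'))
a,b=tilt(d2),tilt(d)
for x,y in zip(a,b): print(x,x[2]-x[1],y,y[2]-y[1])
E
```

```text
(6, np.int64(217), np.int64(293)) 76 (6, np.int64(218), np.int64(287)) 69
(16, np.int64(217), np.int64(292)) 75 (16, np.int64(218), np.int64(287)) 69
(26, np.int64(218), np.int64(292)) 74 (26, np.int64(204), np.int64(287)) 83
(36, np.int64(218), np.int64(292)) 74 (36, np.int64(218), np.int64(287)) 69
(46, np.int64(218), np.int64(291)) 73 (46, np.int64(219), np.int64(286)) 67
(56, np.int64(218), np.int64(291)) 73 (56, np.int64(219), np.int64(286)) 67
(66, np.int64(219), np.int64(290)) 71 (66, np.int64(219), np.int64(286)) 67
(76, np.int64(219), np.int64(290)) 71 (76, np.int64(219), np.int64(286)) 67
(86, np.int64(219), np.int64(290)) 71 (86, np.int64(219), np.int64(286)) 67
(96, np.int64(219), np.int64(289)) 70 (96, np.int64(219), np.int64(285)) 66
(106, np.int64(219), np.int64(289)) 70 (106, np.int64(220), np.int64(285)) 65
(116, np.int64(219), np.int64(288)) 69 (116, np.int64(220), np.int64(285)) 65
(126, np.int64(220), np.int64(288)) 68 (126, np.int64(220), np.int64(285)) 65
(136, np.int64(220), np.int64(287)) 67 (136, np.int64(220), np.int64(285)) 65
(146, np.int64(220), np.int64(287)) 67 (146, np.int64(220), np.int64(284)) 64
(156, np.int64(220), np.int64(287)) 67 (156, np.int64(221), np.int64(284)) 63
(166, np.int64(220), np.int64(286)) 66 (166, np.int64(221), np.int64(284)) 63
(176, np.int64(221), np.int64(286)) 65 (176, np.int64(221), np.int64(284)) 63
(186, np.int64(221), np.int64(285)) 64 (186, np.int64(221), np.int64(284)) 63
(196, np.int64(221), np.int64(285)) 64 (196, np.int64(221), np.int64(283)) 62
(206, np.int64(221), np.int64(285)) 64 (206, np.int64(221), np.int64(283)) 62
(216, np.int64(222), np.int64(284)) 62 (216, np.int64(221), np.int64(283)) 62
(226, np.int64(222), np.int64(284)) 62 (226, np.int64(222), np.int64(283)) 61
```

The width taper of the pillar in the wrist view shows a tilt of about 6.7°, exactly what pivoting on the far rib gives. Continue on the arc.

>>> step_arm(
  steps=[
    [0,1,7,0],
    [0,2,14,0],
    [-1,4,21,0],
    [-1,6,28,0],
    [-2,8,35,0],
    [-2,10,42,0],
    [-3,13,50,0],
    [-3,13,50,0],
  ],
)

```text
time: 8.68
ee_pos: [583.8, -59.5, 135.0]
tool_rot: [1.982, 2.436, 0.001]
ft_force: [0.4, 0.3, -0.9]
opening: 24.3
```

```bash
python3 - <<'E'
from h import *
import pickle
s=status.sense(); print(s['ee_pos'],s['ft_force'],s['moment'],s['opening'],s['time'])
d=snap('wrist'); e=snap('scene'); pickle.dump((d,e),open('w5.pkl','wb'))
for y in tilt(d)[::2]: print(*y,y[2]-y[1])
cv2.imwrite('pics/w5.png',np.hstack([cv2.resize(d['pixels'],(400,333)),cv2.resize(e['pixels'][120:280,160:352],(400,333))]))
E
```

```text
[583.75427736 -59.46282459 135.00997523] [ 0.40896743  0.26976196 -0.86623948] [-1.03731963e-01 -6.14475271e-02 -9.02736579e-05] 24.265525112078826 8.675
6 226 280 54
26 225 280 55
46 225 280 55
66 225 280 55
86 224 280 56
106 224 280 56
126 224 280 56
146 224 281 57
166 224 281 57
186 224 281 57
206 224 281 57
226 223 281 58
```

View pics/w5.png

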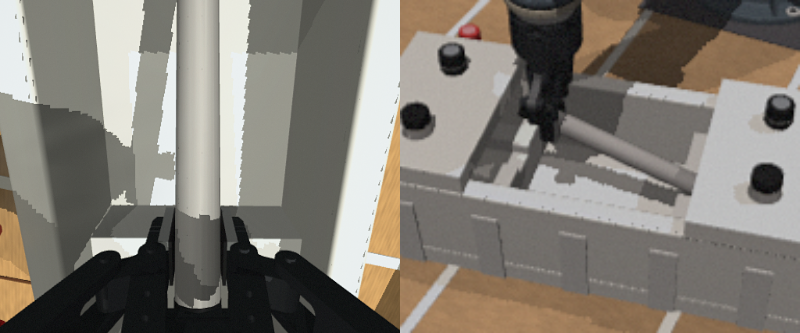

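>>> step_arm(
  steps=[
    [0,0,0,0],
    [0,0,0,0],
    [0,0,0,0],
    [0,0,3,0],
    [0,0,8,0],
    [0,0,14,0],
    [0,0,20,0],
    [0,0,20,0],
    [0,0,20,0],
  ],
  jaw=1,
  grip_force=120,
)

```text
time: 9.9
ee_pos: [583.4, -59.6, 154.2]
tool_rot: [-1.983, -2.437, 0.0]
ft_force: [-0.1, -0.3, -2.5]
opening: 22.2
```

```bash
python3 - <<'E'
from h import *
s=status.sense(); print(s['ee_pos'],s['ft_force'],s['moment'],s['opening'],s['time'])
d=snap('wrist'); e=snap('scene'); f=snap('side')
for y in tilt(d)[::3]: print(*y,y[2]-y[1])
cv2.imwrite('pics/w6.png',np.hstack([cv2.resize(f['pixels'][110:310,160:400],(400,333)),cv2.resize(e['pixels'][120:280,160:352],(400,333))]))
E
```

```text
[583.41997488 -59.58602945 154.21071068] [-0.09925382 -0.26558236 -2.50654948] [-0.25493346 -0.04898063 -0.06303008] 22.22434719623197 9.9
6 225 280 55
36 225 280 55
66 225 280 55
96 225 280 55
126 224 280 56
156 224 281 57
186 224 281 57
216 224 281 57
```

View pics/w6.png

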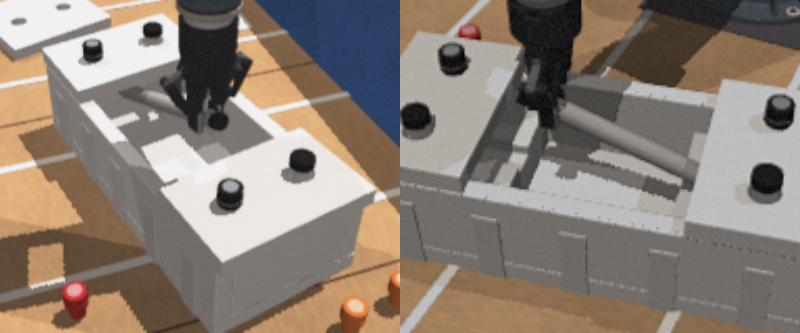

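Pillar is held, tilted about 22°, with the plug end out and the stub end still low. Now draw it along its axis.

>>> step_arm(
  steps=[
    [1,-6,3,0],
    [4,-20,8,0],
    [8,-38,15,0],
    [12,-56,22,0],
    [16,-74,28,0],
    [20,-92,34,0],
    [23,-110,40,0],
    [25,-122,45,0],
    [25,-122,45,0],
    [25,-122,45,0],
  ],
)

```text
time: 11.3
ee_pos: [608.3, -181.1, 199.0]
tool_rot: [-1.982, -2.437, 0.0]
ft_force: [0.0, 0.2, -1.6]
opening: 22.5
```

```bash
python3 - <<'E'
from h import *
s=status.sense(); print(s['ee_pos'],s['ft_force'],s['moment'],s['opening'],s['time'])
d=snap('wrist'); e=snap('scene'); f=snap('side')
for y in tilt(d)[::3]: print(*y,y[2]-y[1])
cv2.imwrite('pics/w7.png',np.hstack([cv2.resize(d['pixels'],(400,333)),cv2.resize(e['pixels'][120:280,160:352],(400,333))]))
E
```

```text
[ 608.29759509 -181.11713989  198.98565547] [ 0.0344319   0.23079171 -1.57188494] [-0.22918784 -0.06729862 -0.04133194] 22.450870406200867 11.3
6 225 280 55
36 225 280 55
66 225 280 55
96 225 280 55
126 228 279 51
156 224 281 57
186 224 281 57
216 223 281 58
```

View pics/w7.png

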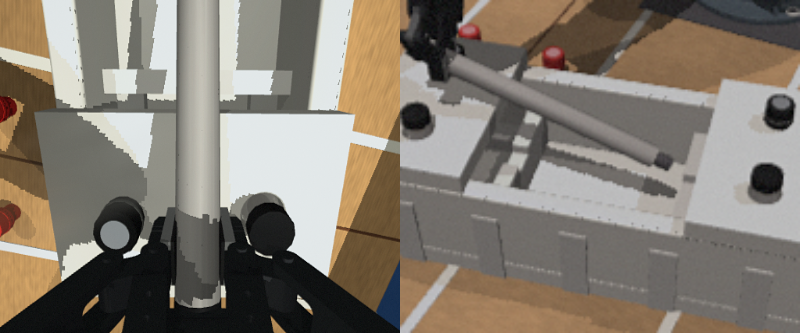

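Stub end now hangs inside the gap, clear of pad A's edge (at about (670,160) in the right-hand picture); straight up.

>>> step_arm(
  steps=[
    [0,0,6,0],
    [0,0,18,0],
    [0,0,34,0],
    [0,0,52,0],
    [0,0,70,0],
    [0,0,88,0],
    [0,0,106,0],
    [0,0,124,0],
    [0,0,138,0],
    [0,0,147,0],
    [0,0,150,0],
    [0,0,150,0],
  ],
)

```text
time: 12.95
ee_pos: [608.4, -181.6, 349.0]
tool_rot: [-1.982, -2.436, 0.0]
ft_force: [1.2, 0.5, -3.2]
opening: 22.1
```

>>> step_arm(
  steps=[
    [0,0,0,0],
    [0,0,0,0],
    [0,0,0,0],
    [0,0,0,0],
    [0,0,0,0],
    [0,0,0,0],
  ],
)

```text
time: 13.7
ee_pos: [608.5, -181.6, 349.3]
tool_rot: [1.983, 2.437, -0.0]
ft_force: [-0.4, -0.2, -2.6]
opening: 22.1
```

```bash
python3 - <<'E'
from h import *
s=status.sense(); print(s['ee_pos'],s['ft_force'],s['moment'],s['opening'],s['time'],np.abs(s['qd']).max())
d=snap('wrist'); e=snap('scene'); f=snap('side')
for y in tilt(d)[::4]: print(*y,y[2]-y[1])
cv2.imwrite('pics/w8.png',np.hstack([cv2.resize(f['pixels'],(400,300)),cv2.resize(e['pixels'][50:290,80:400],(400,300))]))
E
```

```text
[ 608.49557751 -181.61583683  349.2952449 ] [-0.38366139 -0.16098714 -2.55552598] [-0.25371372 -0.07082043 -0.00059679] 22.069720764682838 13.7 0.0012653432057928042
6 225 280 55
46 225 280 55
86 225 280 55
126 224 281 57
166 224 281 57
206 224 281 57
```

View pics/w8.png

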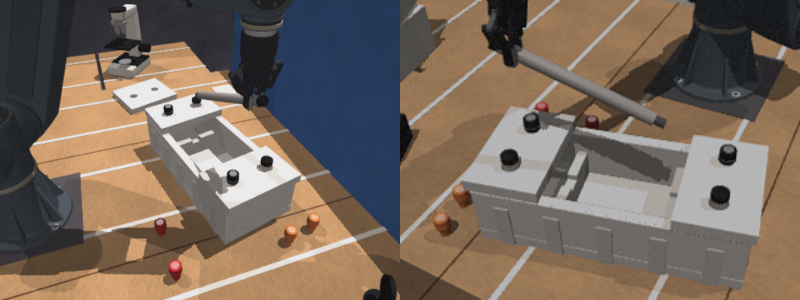

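```bash
python3 - <<'E'
from h import *
e=snap('scene'); print(proj(e,[555.7,72,261]),'seen (290,148)'); print(proj(e,[555.7,72,205]))
print(ctrl.job_done())
E
```

```text
[290.36329763 148.48776718] seen (290,148)
[289.43489403 168.27029356]
the job is handed in; nothing more can be done
None
```

The pillar is out of the box and held still above the pads. I handed the job in at about 14 s of the 40 s allowed; no verdict is reported.

**What I did:**
- I gripped the pillar near the plug end and slid it about 40 mm under pad A, so the plug end came free of pad B.
- I gripped it again at 20 N and lifted, so it pivoted on the far rib to about 22–23°, plug end up.
- I tightened to 120 N, drew it out along its slant over pad B, and then lifted it straight up.

**Last checks:**
- **Heights:** The stub end is at about 261 mm and the plug end higher still; the limit is 205 mm. The stub height predicted from the grip pose and tilt agreed with the scene camera to about 1 pixel.
- **Hold:** The wrist carries a steady 2.6 N, about the pillar's weight (0.26 kg). Joint speeds are practically zero and the tilt no longer changes.
- **Pads and pieces:** In the last pictures both pads lie flat and all eyepieces and vials stand upright. I checked this by eye only and did not measure their shifts.

No check failed. The widths in the wrist view gave a tilt about 1° less than the rib geometry predicted, within measurement error.

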